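Set out the jar-filling corner on the pantry shelf

ROBOT

A 6-joint arm with a two-finger parallel gripper is mounted at the origin on the work surface. World frame = base frame: x ahead of the robot, y to its left, z up, the work surface at z = 0. Lengths are in m, angles in rad, forces in N, time in s.
With the tool pointing down it reaches from about 0.375 to 0.925 m from the base axis. Payload 5.7 kg.
Tool frame: the origin (TCP) lies between the finger pads; the fingertips stand 25 mm ahead of it and the grasp point (between the pads) lies 6 mm ahead of it; z points along the fingers, y is the line along which they close (so a half turn about z gives the same grasp; the last joint's range is limited). The gripper opens to 85 mm and grips with 20 to 120 N. Pads are 22 mm wide; open, the fingers measure 114 mm over their backs; the gripper's body (76 mm by 85 mm) begins 54 mm behind the grasp point. The pads swing forward as they close: fully open they stand 13 mm farther back than shut.
Start: joints at [-1.333, 0.359, 1.51, -0, 1.272, -0.115], TCP at [0.207, -0.563, 0.256] pointing down, gripper open.
Joint ranges: [-2.97, 2.97], [-1.01, 2.36], [0.21, 2.38], [-0.96, 4.11], [0.2, 2.71], [-2.98, 2.98]. Speed limits (rad/s): [2.39, 2.39, 3.14, 3.14, 3.14, 3.14].

INTERFACE

Orientations are given as a unit quaternion [x, y, z, w].
In Python, from plant import telemetry, snapshot, get_calibration, r gives the robot as it stands.
- The arm moves only by the tool move_arm, never from a script. Its argument "series" is a list of rows, each an object of numbers: "x", "y", "z": the shift along the tool's x, y, z as a fraction of full scale; "wx", "wy", "wz": the turn, a rotation vector about the tool's x, y, z as a fraction of full scale; "claw": the opening, from -1 (shut) to 1 (fully open). A call has 1 to 12 rows; each row is the pose to reach, as a shift and turn from the pose commanded when the call began, along the tool's axes at that moment; what a row does not reach only later rows make up. Full scale, the value 1, is 0.25 m for a shift and pi/2 rad for a turn. A row lasts 1/8 s, in which the tool goes at most 62.5 mm and 10.7 degrees, less where a joint would pass 70% of its speed; a pose out of reach is approached as far as the arm can. A call with a number of a shift or a turn outside -1 to 1 is refused whole. A call with a gripper value outside its range is refused whole. The fingers move at their own pace and stop on an object; "newtons" is the grip in N (left out, the last holds). Time passes only in rows, so rows that repeat a pose let the fingers close. It gives the time, the measured TCP pose, the force, the opening and the grip force at its end, in the units of the state.
- telemetry.get_state(): the state, without advancing time (a new reading comes with each control period).
- snapshot(name): name is "scene" or "top" or "wrist"; returns the picture (400x640x3 uint8, blue, green, red); there is no depth.
- get_calibration(name): a dict with "camera_matrix" (3x3 intrinsics, pixels), "distortion" ([k1, k2, p1, p2, k3] as OpenCV has them; the pictures are not rectified), "R" (3x3) and "t" (3): a world point X has camera coordinates R X + t. Camera axes: x right, y down, z forward; pixel columns grow to the right and rows downward; lengths in m; the calibration is good to about 2 mm. A picture is of the moment at which its call begins: read the wrist's pose just before it. get_calibration takes no time and is no camera call; for the wrist camera it gives the pose at the moment of the call.
- r.sign_off(): hands the job in; it is judged then, once.
The state is a dict: "time_s": time; "joint_pos": joint angles; "dq": joint speeds; "joint_torque": joint torques, N m; "position": TCP position; "eef_rot": TCP orientation; "contact_force": force on the tool from outside, world axes, zero at the start; "moment": the same for the moment, N m; "width": finger opening in m; "finger_force": force on a finger pad.
Only numpy, scipy, OpenCV 4.12 (cv2) and the standard library are available. Lean on these libraries where they do the work, as an engineer would, in place of code of your own. Each camera call takes 0.05 s, during which the arm holds its last target. There are 200 camera calls.

TASK

Get the pantry shelf ready for filling a jar (left and right as the robot sees them): stand the empty glass jar upright in the middle of the round cork mat, never tipping it over, and seat the green funnel level, spout down, in the jar's mouth. Lay the screw lid, top up, in the middle of the square tile to the left of the cork mat, and stand the red tin upright in the middle of the square tile to its right. Stand the yellow tin upright on the long dark board, centred across the board's width and midway between the spice carousel and the pine box.

Things in the scene. Friction and masses are not known exactly. Their poses are not given: they have to be found in the camera images.
- jar: Empty clear-glass jar, open top, about 200 g. Body 62 mm diameter up to 74 mm high, then a neck 56 mm outside diameter up to the rim at 92 mm; mouth opening 48 mm wide, walls 4 mm. Origin at the centre of the underside, z up its axis. Starts upright on the shelf.
- funnel: Green jar funnel, 50 g, hollow. Spout 36 mm outside diameter, lowest 22 mm; then a cone widening to 64 mm at 45 mm height; then a straight 64 mm rim band from 45 to 60 mm (grip there). Origin at the centre of the spout's lower end, z up to the rim. Starts standing on its spout. Seated, the cone rests on the jar's rim, the origin about 60 mm above the jar's origin.
- jar_lid: Flat brass-coloured screw lid with a silver disc on top, 66 mm diameter, 16 mm high, about 40 g. Origin at the centre of the underside, z up. Starts lying top up on the shelf.
- red_tin: Red round spice tin, 50 mm diameter, 60 mm high, thin steel line round it, about 120 g. Origin at the centre of the underside, z up. Starts upright.
- yellow_tin: Yellow round spice tin, same size as the red one: 50 mm diameter, 60 mm high, about 120 g. Origin at the centre of the underside, z up. Starts upright.
- cork_mat: Round cork mat, fixed, 100 mm diameter, 6 mm thick, lying between the two tiles. Origin at the centre of its underside, its axes parallel to the world's. Left is +y, right is -y (seen from the robot looking along +x).
- blue_tile: Square blue glazed tile, fixed, 80 x 80 mm, 8 mm thick, lying to the left or the right of the cork mat (varies; the terracotta tile is on the other side). Origin at the centre of its underside. Left is +y, right is -y (seen from the robot looking along +x).
- terracotta_tile: Square red-brown terracotta tile, fixed, 80 x 80 mm, 8 mm thick, on the other side of the cork mat from the blue tile. Origin at the centre of its underside.
- long_board: Long dark-wood board at the back, fixed, 130 mm (its x) by 470 mm (its y), 12 mm thick. Origin at the centre of its underside, z up. The pine box and the spice carousel stand on it, 180 mm from its centre to either side along its y, so midway between them is the board's clear centre.
- pine_box: Small pine box with a drawer, fixed, 100 x 100 mm, 80 mm high, knob 35 mm out towards the robot; origin at the centre of its underside. On the left or right end of the long board (varies). The white round spice carousel (fixed, 110 mm diameter, 90 mm high) is on the other end. Not listed: a loose amber honey jar with black cap (48 mm diameter, 65 mm high) stands among the things, not needed.
Not all that is in view belongs to the job. What is meant by the jar_lid is not blue, purple or turquoise, and is the larger of those in its own colour.

How it is judged:
At the end, for the whole second after the job is handed in: Within 15 mm of centre and upright: jar on cork mat, lid (top up) on the tile left of it (+y), red tin on the right tile, yellow tin on the long board midway between carousel and pine box. Funnel level, spout down, in the jar's mouth, within 8 mm of its axis. All released and at rest (horizontal distance between jar and cork_mat below 0.015 m and height (world z) of jar between 0.002 and 0.01 m and angle between each of jar, yellow_tin's own z axis and vertical below 0.1 rad and horizontal distance between funnel and jar below 0.008 m and z of funnel in the frame of jar between 0.05 and 0.068 m and angle between funnel's own z axis and vertical below 0.15 rad and ((y of blue_tile in the frame of cork_mat above 0 m and (horizontal distance between jar_lid and blue_tile below 0.015 m and height (world z) of jar_lid between 0.004 and 0.012 m and angle between jar_lid's own z axis and vertical below 0.1 rad) and (horizontal distance between red_tin and terracotta_tile below 0.015 m and height (world z) of red_tin between 0.004 and 0.012 m and angle between red_tin's own z axis and vertical below 0.1 rad)) or (y of terracotta_tile in the frame of cork_mat above 0 m and (horizontal distance between jar_lid and terracotta_tile below 0.015 m and height (world z) of jar_lid between 0.004 and 0.012 m and angle between jar_lid's own z axis and vertical below 0.1 rad) and (horizontal distance between red_tin and blue_tile below 0.015 m and height (world z) of red_tin between 0.004 and 0.012 m and angle between red_tin's own z axis and vertical below 0.1 rad))) and horizontal distance between yellow_tin and long_board below 0.015 m and height (world z) of yellow_tin between 0.008 and 0.016 m and linear speed of each of jar, funnel, jar_lid, red_tin, yellow_tin below 0.02 m/s); the robot touches nothing.
It fails at once if the glass jar is tipped over (more than 40 degrees) (angle between jar's own z axis and vertical above 0.7 rad).
It also fails if it takes over 141 s, if anything falls off the work surface, if the arm or the gripper's body presses on something with over 40 N, if the wrist force passes 120 N, or if a joint passes its speed limit or range.

## Working session

There is one attempt and no reset: what is moved stays moved. The work goes in short steps, Python scripts to look and compute and a tool call to move; the robot and the scene stay as the last step left them, time stands still between calls to the robot, and variables do not carry over. Pictures are saved under pics/ and viewed, at most 14 in all, crops included, and the job is handed in when it is done.

Besides the shell and the picture viewer there is one more tool, called after "Request:" by a JSON object that holds its "name" and its "arguments". move_arm: Moves the arm, as the interface text tells. Its arguments: {"type":"object","properties":{"series":{"type":"array","items":{"type":"object","properties":{"x":{"type":"number"},"y":{"type":"number"},"z":{"type":"number"},"wx":{"type":"number"},"wy":{"type":"number"},"wz":{"type":"number"},"claw":{"type":"number"}}}},"newtons":{"type":"number"}},"required":["series"]}

```bash
mkdir -p pics; python3 - <<'E'
from plant import telemetry, snapshot, get_calibration, r
import cv2
print(telemetry.get_state())
for n in("scene","top"):
    cv2.imwrite(f"pics/{n}0.png",snapshot(n)); print(get_calibration(n))
E
```

```text
{'time_s': 0.0, 'joint_pos': array([-1.33309118e+00,  3.59483626e-01,  1.51144416e+00,  1.94584871e-05,
        1.27247405e+00, -1.15065544e-01]), 'dq': array([ 0.00087828,  0.00219203, -0.00049196, -0.00196806, -0.00119875,
       -0.0005167 ]), 'joint_torque': array([ 1.83663258e-03, -5.27615869e+01, -2.78625315e+01, -6.28098815e-05,
        1.33702916e-02, -6.34733013e-07]), 'position': array([ 0.20716851, -0.56242837,  0.25546179]), 'eef_rot': array([ 9.84484494e-01,  1.75469262e-01, -4.61551615e-05, -9.03460965e-04]), 'contact_force': array([ 0.10989607,  0.20896031, -0.19873402]), 'moment': array([ 0.01949473, -0.028363  ,  0.03526651]), 'finger_force': 0.0, 'width': 0.08536622015481529}
{'camera_matrix': array([[386.77638405,   0.        , 318.64355732],
       [  0.        , 386.77638405, 200.94211043],
       [  0.        ,   0.        ,   1.        ]]), 'distortion': array([0.02370673, 0.        , 0.        , 0.        , 0.        ]), 'R': array([[ 0.87683794,  0.48051908, -0.01601983],
       [ 0.2471471 , -0.47906719, -0.84226654],
       [-0.41239972,  0.73457201, -0.53882319]]), 't': array([-0.44772619, -0.10048358,  1.41130478])}
{'camera_matrix': array([[376.8619834 ,   0.        , 317.4679934 ],
       [  0.        , 376.8619834 , 200.50467037],
       [  0.        ,   0.        ,   1.        ]]), 'distortion': array([-0.05044733,  0.        ,  0.        ,  0.        ,  0.        ]), 'R': array([[-0.0289185 , -0.99918155, -0.02828343],
       [-0.98090212,  0.03381132, -0.19154068],
       [ 0.19234021,  0.02220421, -0.98107707]]), 't': array([-0.0246029 ,  0.53227992,  0.88074698])}
```

View pics/scene0.png

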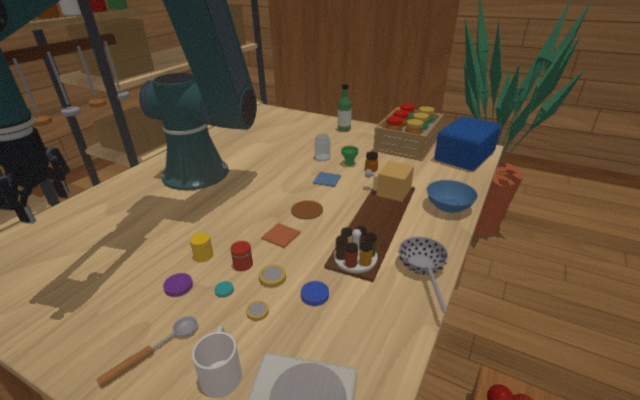

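View pics/top0.png

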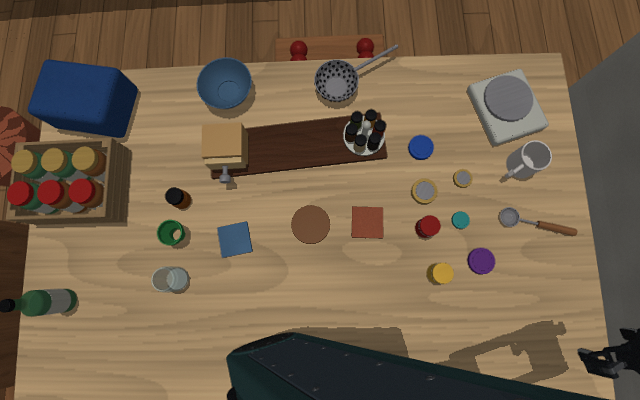

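The crop shows the lid candidates, all in top-view pixels. Brass with silver disc: (425,191), larger, and (463,178), smaller. The blue (421,147), purple (481,261) and turquoise (461,220) lids are excluded by colour. The larger brass one at (425,191) fits the description; I'll confirm it in the enlarged crop.

```bash
cat > h.py <<'E'
import numpy as np, cv2
from plant import telemetry, snapshot, get_calibration, r
from scipy.spatial.transform import Rotation as Rn
def ray(c,px):
    K,d=np.array(c["camera_matrix"]),np.array(c["distortion"])
    u=cv2.undistortPoints(np.array(px,float).reshape(-1,1,2),K,d).reshape(-1,2)
    R,t=np.array(c["R"]),np.array(c["t"]).ravel()
    D=np.c_[u,np.ones(len(u))]@R
    return -R.T@t,D
def plane(c,px,z):
    C,D=ray(c,px); return C+D*((z-C[2])/D[:,2])[:,None]
def tri(c1,p1,c2,p2):
    A=np.zeros((3,3));b=np.zeros(3)
    for c,p in((c1,p1),(c2,p2)):
        C,D=ray(c,[p]);d=D[0]/np.linalg.norm(D[0]);P=np.eye(3)-np.outer(d,d);A+=P;b+=P@C
    return np.linalg.solve(A,b)
def blob(img,lo,hi,roi,n=1):
    x0,y0,x1,y1=roi
    m=cv2.inRange(cv2.cvtColor(img,cv2.COLOR_BGR2HSV),np.array(lo),np.array(hi))
    k=np.zeros_like(m);k[y0:y1,x0:x1]=m[y0:y1,x0:x1]
    k=cv2.morphologyEx(k,cv2.MORPH_CLOSE,np.ones((5,5)))
    cs=cv2.findContours(k,cv2.RETR_EXTERNAL,cv2.CHAIN_APPROX_NONE)[0]
    return cv2.convexHull(max(cs,key=cv2.contourArea)).reshape(-1,2)
def cen(h):
    M=cv2.moments(h);return np.array([M["m10"]/M["m00"],M["m01"]/M["m00"]])
def tool(v):  # world shift -> tool axes in units of full scale
    s=telemetry.get_state();return Rn.from_quat(s["eef_rot"]).inv().apply(v)/.25
E
python3 - <<'E'
from h import *
T=cv2.imread("pics/top0.png");S=cv2.imread("pics/scene0.png");ct,cs=get_calibration("top"),get_calibration("scene")
a=cv2.resize(T[130:300,400:500],None,fx=3,fy=3,interpolation=2)
b=cv2.resize(S[225:330,150:340],None,fx=2.4,fy=2.4,interpolation=2)
b=cv2.copyMakeBorder(b,0,a.shape[0]-b.shape[0],0,0,0)
cv2.imwrite("pics/crop1.png",np.hstack([a,b]))
def hsv(I,x,y):return cv2.cvtColor(I,cv2.COLOR_BGR2HSV)[y,x]
for n,I,p in[("cork",T,(311,225)),("terra",T,(367,222)),("blue",T,(235,240)),("wood",T,(330,300)),("board",T,(300,145)),("brass",T,(415,190)),("red",T,(428,226)),("yel",T,(441,273)),("fun",T,(162,233)),("jar",T,(165,280)),("corkS",S,(307,210)),("woodS",S,(220,220)),("terraS",S,(281,236))]:print(n,hsv(I,*p))
E
```

```text
cork [ 13 133 107]
terra [  8 154 126]
blue [104 116 112]
wood [ 17  96 168]
board [ 10 158  58]
brass [ 18  92 142]
red [  1 197 118]
yel [ 21 175 182]
fun [ 67 157  78]
jar [ 21  46 105]
corkS [ 14 167 110]
woodS [ 18  97 171]
terraS [  9 157 146]
```

View pics/crop1.png

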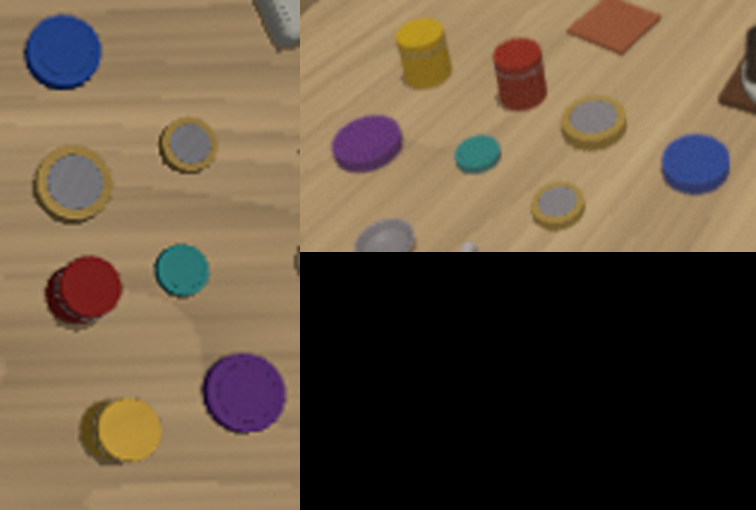

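The crop confirms it: the larger brass, silver-topped lid is the one at top-view (425,191), and the small one at (463,178) is a decoy. Now I'll measure everything.

```bash
python3 - <<'E'
from h import *
np.set_printoptions(precision=4,suppress=True)
T=cv2.imread("pics/top0.png");S=cv2.imread("pics/scene0.png");ct,cs=get_calibration("top"),get_calibration("scene")
def size(c,h,z):
    p=plane(c,h,z)[:,:2].astype(np.float32);return cv2.minAreaRect(p)
def go(n,lo,hi,roi,z):
    h=blob(T,lo,hi,roi);(x,y),wh,a=size(ct,h,z);print(n,"T",cen(h),"plane",plane(ct,[cen(h)],z)[0],"rect",np.round([x,y,*wh,a],4));return h
go("cork",(9,110,60),(16,255,130),(280,195,340,255),.006)
go("terra",(4,130,60),(11,255,160),(345,200,390,245),.008)
go("blue",(98,80,50),(115,255,255),(210,215,260,265),.008)
go("board",(3,100,15),(15,255,90),(200,105,395,185),.012)
# silver disc of lid
go("lid silver",(0,0,90),(180,60,200),(410,175,440,207),.016)
go("redtop",(0,150,95),(6,255,255),(410,210,445,240),.06)
go("yeltop",(15,120,140),(28,255,255),(430,262,456,286),.06)
hf=go("funnel",(45,80,30),(85,255,255),(150,210,195,255),.05)
print("ytri",tri(ct,cen(blob(T,(15,150,60),(28,255,255),(425,258,458,290))),cs,cen(blob(S,(15,150,60),(28,255,255),(185,228,218,265)))))
print("rtri",tri(ct,cen(blob(T,(0,150,30),(8,255,255),(410,210,445,240))),cs,cen(blob(S,(0,150,30),(8,255,255),(225,235,258,275)))),)
print("ftri",tri(ct,cen(hf),cs,cen(blob(S,(45,80,30),(85,255,255),(335,140,362,168)))))
print("jar tri(eye)",tri(ct,(170,279),cs,(322,148)))
a=cv2.resize(np.hstack([T[205:305,120:220],S[115:215,285:385]]),None,fx=4,fy=4,interpolation=2)
b=cv2.resize(T[90:200,190:400],None,fx=3.8,fy=3.8)
cv2.imwrite("pics/crop2.png",a)
E
```

```text
cork T [310.1355 224.0856] plane [ 0.4791 -0.0198  0.006 ] rect [ 0.4798 -0.0194  0.0977  0.0982 88.0472]
terra T [367. 222.] plane [ 0.4794 -0.1653  0.008 ] rect [ 0.4797 -0.1656  0.0771  0.0782 87.3678]
blue T [234.47   239.0301] plane [0.4465 0.1751 0.008 ] rect [ 0.4468  0.1752  0.0781  0.0777 10.1512]
board T [304.7667 146.0646] plane [ 0.6875 -0.0111  0.012 ] rect [ 0.6932 -0.0117  0.1309  0.4215  4.8738]
lid silver T [424.4795 190.3758] plane [ 0.5552 -0.3165  0.016 ] rect [ 0.555  -0.3166  0.0438  0.0453 85.4442]
redtop T [430.0522 225.0863] plane [ 0.4598 -0.311   0.06  ] rect [ 0.4602 -0.3109  0.0467  0.0456 41.5909]
yeltop T [442.9552 272.6517] plane [ 0.3462 -0.3322  0.06  ] rect [ 0.3455 -0.3323  0.0484  0.0476 41.2933]
funnel T [170.2233 232.1863] plane [0.4639 0.3265 0.05  ] rect [ 0.4646  0.3258  0.0699  0.0599 88.4825]
ytri [ 0.3455 -0.3335  0.0304]
rtri [ 0.4601 -0.3123  0.0309]
ftri [0.4635 0.3309 0.0352]
jar tri(eye) [0.3487 0.326  0.0393]
```

View pics/crop2.png

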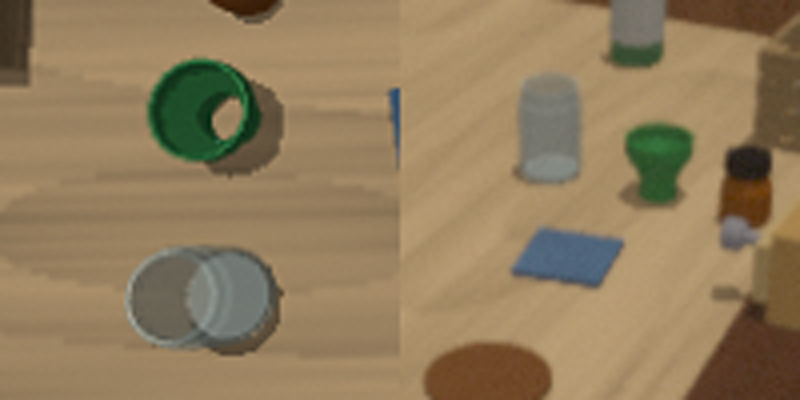

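Crop 2 shows the funnel rim centred near top (171,232.5). The jar's rim and shoulder circle is near (164,279.5) and its base disc near (177.5,279). In the scene view the jar's base centre is at (322,157) and its rim at (322.5,136).

```bash
python3 - <<'E'
from h import *
np.set_printoptions(precision=4,suppress=True)
T=cv2.imread("pics/top0.png");S=cv2.imread("pics/scene0.png");ct,cs=get_calibration("top"),get_calibration("scene")
print("fun",plane(ct,[(171,232.5)],.06),"jar",plane(ct,[(164,279.5)],.08),plane(ct,[(177.5,279)],.004),"S",plane(cs,[(322.2,157)],.004),plane(cs,[(322.5,136)],.092))
h=blob(T,(3,100,15),(15,255,90),(200,105,395,185));p=plane(ct,h,.012)[:,:2]
e=np.array([-np.sin(np.radians(4.87)),np.cos(np.radians(4.87))]);q=p@e
print("board ends along",q.min(),q.max(),"c->",e*(q.min()+.235))
hb=blob(T,(10,90,120),(22,255,255),(200,122,248,160)) ; print("box top",plane(ct,[cen(hb)],.08),cv2.minAreaRect(plane(ct,hb,.08)[:,:2].astype(np.float32)))
print("carousel plate approx",plane(ct,[(364,139)],.02))
w=get_calibration("wrist");s=telemetry.get_state();R=Rn.from_quat(s["eef_rot"]).as_matrix()
C=-np.array(w["R"]).T@np.array(w["t"]);print("wrist cam in tool",R.T@(C-s["position"]),"axis",R.T@np.array(w["R"])[2],w["camera_matrix"][0][0])
print("to red",tool(np.array([.460,-.3115,.16])-s["position"]),s["position"],R)
E
```

```text
fun [[0.4619 0.3202 0.06  ]] jar [[0.3488 0.3242 0.08  ]] [[0.3491 0.322  0.004 ]] S [[0.3511 0.3198 0.004 ]] [[0.354 0.319 0.092]]
board ends along -0.2812425430560286 0.14024788222985723 c-> [ 0.0039 -0.0461]
box top [[0.6881 0.1922 0.08  ]] ((0.6874175071716309, 0.19157487154006958), (0.12136699259281158, 0.09797981381416321), 87.66322326660156)
carousel plate approx [[ 0.6983 -0.1682  0.02  ]]
wrist cam in tool [ 0.0667  0.001  -0.1179] axis [-0.261  -0.0003  0.9653] 287.48532854527554
to red [ 1.2958 -0.5918  0.3834] [ 0.2072 -0.5625  0.2555] [[ 0.9384  0.3456 -0.0004]
 [ 0.3456 -0.9384  0.0017]
 [ 0.0002 -0.0017 -1.    ]]
```

Request:
{"name": "move_arm", "arguments": {"series": [{"x":0.2,"y":-0.16,"z":0.1,"wz":0.1,"claw":1},{"x":0.4,"y":-0.32,"z":0.2,"wz":0.2,"claw":1},{"x":0.6,"y":-0.48,"z":0.3,"wz":0.225,"claw":1},{"x":0.75,"y":-0.6,"z":0.38,"wz":0.225,"claw":1},{"x":0.836,"y":-0.67,"z":0.4,"wz":0.225,"claw":1},{"x":0.836,"y":-0.67,"z":0.4,"wz":0.225,"claw":1},{"x":0.836,"y":-0.67,"z":0.4,"wz":0.225,"claw":1}], "newtons": 30}}

```text
validation failed for argument at $.se...
```

Request:
{"name": "move_arm", "arguments": {"series": [{"x":0.2,"y":-0.16,"z":0.1,"wx":0,"wy":0,"wz":0.1,"claw":1}], "newtons": 30}}

```text
time_s: 0.22
position: [0.2371, -0.5172, 0.2345]
eef_rot: [0.996, 0.094, 0.0, 0.003]
contact_force: [1.3, 0.4, -0.3]
width: 0.0853
finger_force: 0.0
```

Request:
{"name": "move_arm", "arguments": {"series": [{"x":0.18,"y":-0.2,"z":0.1,"wx":0,"wy":0,"wz":0.1,"claw":1},{"x":0.36,"y":-0.4,"z":0.2,"wx":0,"wy":0,"wz":0.125,"claw":1},{"x":0.5,"y":-0.55,"z":0.3,"wx":0,"wy":0,"wz":0.125,"claw":1},{"x":0.548,"y":-0.604,"z":0.3,"wx":0,"wy":0,"wz":0.125,"claw":1},{"x":0.548,"y":-0.604,"z":0.3,"wx":0,"wy":0,"wz":0.125,"claw":1},{"x":0.548,"y":-0.604,"z":0.3,"wx":0,"wy":0,"wz":0.125,"claw":1}]}}

```text
time_s: 0.98
position: [0.3426, -0.3393, 0.1588]
eef_rot: [1.0, -0.0, 0.0, 0.001]
contact_force: [-0.1, -0.7, 0.2]
width: 0.0856
finger_force: 0.0
```

```bash
python3 - <<'E'
from h import *
s=telemetry.get_state();print(s["time_s"],s["position"],Rn.from_quat(s["eef_rot"]).as_matrix().round(4))
c=get_calibration("wrist");I=snapshot("wrist");cv2.imwrite("pics/w1.png",I)
h=blob(I,(15,120,120),(28,255,255),(0,0,640,400));print(h.min(0),h.max(0))
E
```

```text
0.975 [ 0.34256453 -0.33934949  0.15883213] [[ 1.e+00 -2.e-04  3.e-04]
 [-2.e-04 -1.e+00 -1.e-03]
 [ 3.e-04  1.e-03 -1.e+00]]
[0 0] [162 136]
```

View pics/w1.png

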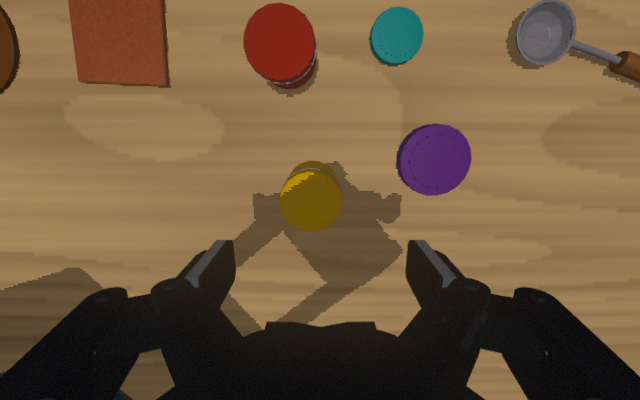

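The wrist view shows the yellow tin's top disc at about (311,200), midway between the fingers. The red tin's top is at (280,43).

```bash
python3 - <<'E'
from h import *
c=get_calibration("wrist");s=telemetry.get_state();print(s["time_s"],s["position"])
print(plane(c,[(311,200),(280,43)],.06))
E
```

```text
1.025 [ 0.34244179 -0.33977188  0.15894026]
[[ 0.34800954 -0.33331841  0.06      ]
 [ 0.46016527 -0.31309982  0.06      ]]
```

Request:
{"name": "move_arm", "arguments": {"series": [{"x":0.018,"y":-0.026,"z":0.2,"wx":0,"wy":0,"wz":0,"claw":1},{"x":0.018,"y":-0.026,"z":0.36,"wx":0,"wy":0,"wz":0,"claw":1},{"x":0.018,"y":-0.026,"z":0.452,"wx":0,"wy":0,"wz":0,"claw":1},{"x":0.018,"y":-0.026,"z":0.452,"wx":0,"wy":0,"wz":0,"claw":1},{"x":0.018,"y":-0.026,"z":0.452,"wx":0,"wy":0,"wz":0,"claw":-1},{"x":0.018,"y":-0.026,"z":0.452,"wx":0,"wy":0,"wz":0,"claw":-1},{"x":0.018,"y":-0.026,"z":0.452,"wx":0,"wy":0,"wz":0,"claw":-1},{"x":0.018,"y":-0.026,"z":0.452,"wx":0,"wy":0,"wz":0,"claw":-1},{"x":0.018,"y":-0.026,"z":0.452,"wx":0,"wy":0,"wz":0,"claw":-1},{"x":0.018,"y":-0.026,"z":0.452,"wx":0,"wy":0,"wz":0,"claw":-1}], "newtons": 30}}

```text
time_s: 2.28
position: [0.3475, -0.333, 0.0469]
eef_rot: [1.0, -0.0, 0.001, 0.001]
contact_force: [-2.2, -0.4, 6.4]
width: 0.0492
finger_force: 31.0
```

Request:
{"name": "move_arm", "arguments": {"series": [{"x":0,"y":0,"z":-0.2,"wx":0,"wy":0,"wz":0,"claw":-1},{"x":0,"y":0,"z":-0.4,"wx":0,"wy":0,"wz":0,"claw":-1},{"x":0.1,"y":-0.1,"z":-0.6,"wx":0,"wy":0,"wz":0,"claw":-1},{"x":0.25,"y":-0.25,"z":-0.65,"wx":0,"wy":0,"wz":0,"claw":-1},{"x":0.4,"y":-0.4,"z":-0.65,"wx":0,"wy":0,"wz":0,"claw":-1},{"x":0.55,"y":-0.55,"z":-0.65,"wx":0,"wy":0,"wz":0,"claw":-1},{"x":0.7,"y":-0.7,"z":-0.65,"wx":0,"wy":0,"wz":0,"claw":-1},{"x":0.85,"y":-0.85,"z":-0.65,"wx":0,"wy":0,"wz":0,"claw":-1},{"x":1,"y":-1,"z":-0.65,"wx":0,"wy":0,"wz":0,"claw":-1},{"x":1,"y":-1,"z":-0.65,"wx":0,"wy":0,"wz":0,"claw":-1}]}}

```text
time_s: 3.52
position: [0.5995, -0.0794, 0.2087]
eef_rot: [1.0, 0.002, 0.001, -0.0]
contact_force: [-0.4, -0.2, -1.3]
width: 0.0493
finger_force: 32.0
```

```bash
python3 - <<'E'
from h import *
s=telemetry.get_state();print(s["position"],s["width"])
c=get_calibration("wrist");I=snapshot("wrist");cv2.imwrite("pics/w2.png",I)
E
```

```text
[ 0.59953237 -0.07940148  0.20874715] 0.04931748040922476
```

View pics/w2.png

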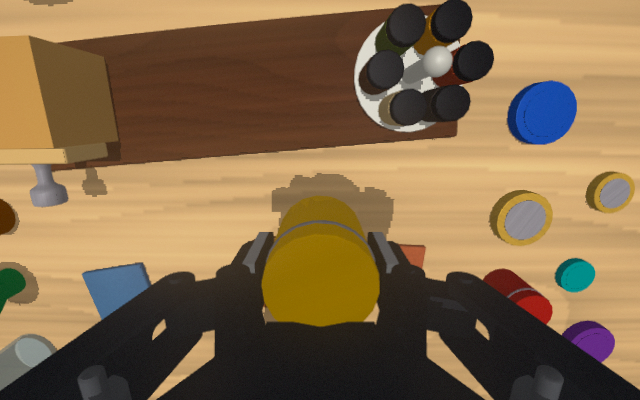

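The wrist view shows the board's front edge running from (135,165) to the right front corner at (457,136), with its back edge from (66,42) to (360,12). The white carousel plate is on the right and the pine box on the left.

```bash
python3 - <<'E'
from h import *
c=get_calibration("wrist");s=telemetry.get_state();print(s["position"])
f=plane(c,[(135,165),(250,154),(457,136),(66,42),(200,28),(360,12)],.012)[:,:2];print(f.round(4))
e=f[0]-f[2];e/=np.linalg.norm(e);n=np.array([e[1],-e[0]])
w=(f[3:]-f[2])@n;print("width",w,"yaw",np.degrees(np.arctan2(-e[0],e[1])))
print("centre",f[2]+.235*e+n*w.mean()/2)
E
```

```text
[ 0.59773802 -0.08074623  0.2084199 ]
[[ 0.6157  0.1244]
 [ 0.6277 -0.0047]
 [ 0.6476 -0.2288]
 [ 0.7414  0.1762]
 [ 0.7521  0.0377]
 [ 0.766  -0.1199]]
width [0.12983721 0.12807287 0.12768625] yaw 5.166327324207651
centre [0.69047212 0.01102496]
```

Request:
{"name": "move_arm", "arguments": {"series": [{"x":0.2,"y":-0.2,"z":0,"wx":0,"wy":0,"wz":0,"claw":-1},{"x":0.372,"y":-0.37,"z":0,"wx":0,"wy":0,"wz":0,"claw":-1},{"x":0.372,"y":-0.37,"z":0.15,"wx":0,"wy":0,"wz":0,"claw":-1},{"x":0.372,"y":-0.37,"z":0.35,"wx":0,"wy":0,"wz":0,"claw":-1},{"x":0.372,"y":-0.37,"z":0.52,"wx":0,"wy":0,"wz":0,"claw":-1},{"x":0.372,"y":-0.37,"z":0.57,"wx":0,"wy":0,"wz":0,"claw":-1},{"x":0.372,"y":-0.37,"z":0.57,"wx":0,"wy":0,"wz":0,"claw":-1},{"x":0.372,"y":-0.37,"z":0.57,"wx":0,"wy":0,"wz":0,"claw":-1}]}}

```text
time_s: 4.58
position: [0.6916, 0.0098, 0.0679]
eef_rot: [1.0, -0.001, 0.002, 0.0]
contact_force: [-0.0, -0.0, -0.8]
width: 0.049
finger_force: 32.0
```

Request:
{"name": "move_arm", "arguments": {"series": [{"x":0,"y":-0.007,"z":0.02,"wx":0,"wy":0,"wz":0,"claw":-1},{"x":0,"y":-0.007,"z":0.034,"wx":0,"wy":0,"wz":0,"claw":-1},{"x":0,"y":-0.007,"z":0.034,"wx":0,"wy":0,"wz":0,"claw":-1},{"x":0,"y":-0.007,"z":0.034,"wx":0,"wy":0,"wz":0,"claw":1},{"x":0,"y":-0.007,"z":0.034,"wx":0,"wy":0,"wz":0,"claw":1},{"x":0,"y":-0.007,"z":0.034,"wx":0,"wy":0,"wz":0,"claw":1},{"x":0,"y":-0.007,"z":0.034,"wx":0,"wy":0,"wz":0,"claw":1},{"x":0,"y":-0.007,"z":-0.1,"wx":0,"wy":0,"wz":0,"claw":1},{"x":0,"y":-0.007,"z":-0.35,"wx":0,"wy":0,"wz":0,"claw":1},{"x":0,"y":-0.007,"z":-0.6,"wx":0,"wy":0,"wz":0,"claw":1}]}}

```text
time_s: 5.82
position: [0.6897, 0.0121, 0.2166]
eef_rot: [1.0, -0.0, -0.001, -0.0]
contact_force: [0.8, -0.3, 0.3]
width: 0.0851
finger_force: 0.0
```

Request:
{"name": "move_arm", "arguments": {"series": [{"x":-0.15,"y":0.16,"z":0,"wx":0,"wy":0,"wz":0,"claw":1},{"x":-0.3,"y":0.32,"z":0,"wx":0,"wy":0,"wz":0,"claw":1},{"x":-0.45,"y":0.48,"z":0,"wx":0,"wy":0,"wz":0,"claw":1},{"x":-0.6,"y":0.64,"z":0,"wx":0,"wy":0,"wz":0,"claw":1},{"x":-0.75,"y":0.8,"z":0.1,"wx":0,"wy":0,"wz":0,"claw":1},{"x":-0.92,"y":1,"z":0.2,"wx":0,"wy":0,"wz":0,"claw":1},{"x":-0.92,"y":1,"z":0.25,"wx":0,"wy":0,"wz":0,"claw":1},{"x":-0.92,"y":1,"z":0.25,"wx":0,"wy":0,"wz":0,"claw":1}]}}

```text
time_s: 6.82
position: [0.4593, -0.2375, 0.1521]
eef_rot: [1.0, -0.001, -0.001, -0.001]
contact_force: [0.4, 0.5, -0.1]
width: 0.0854
finger_force: 0.0
```

```bash
python3 - <<'E'
from h import *
s=telemetry.get_state();print(s["position"])
c=get_calibration("wrist");I=snapshot("wrist");cv2.imwrite("pics/w3.png",I)
T=snapshot("top");cv2.imwrite("pics/top1.png",T)
h=blob(T,(15,120,140),(28,255,255),(260,110,340,180));print("yellow",h.min(0),h.max(0),plane(get_calibration("top"),[cen(h)],.072))
E
```

```text
[ 0.45931025 -0.23746358  0.15213251]
yellow [285 129] [304 147] [[0.68876966 0.01203068 0.072     ]]
```

View pics/w3.png

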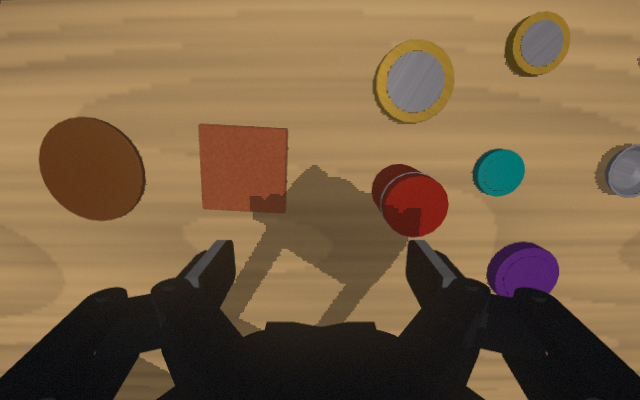

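The wrist view shows the red tin's top at (415,205), the lid's silver disc at (416,82), the terracotta tile centred at (244,168) and the cork mat at (92,168). The yellow tin stands at (0.689, 0.012), as intended.

```bash
python3 - <<'E'
from h import *
c=get_calibration("wrist");print(telemetry.get_state()["position"])
print("red",plane(c,[(415,205)],.06),"lid",plane(c,[(416,82)],.016),"tile",plane(c,[(244,168)],.008),"cork",plane(c,[(92,168)],.006))
E
```

```text
[ 0.46108719 -0.23722127  0.15341061]
red [[ 0.46419815 -0.31077802  0.06      ]] lid [[ 0.55817579 -0.31790973  0.016     ]] tile [[ 0.48435117 -0.16726032  0.008     ]] cork [[ 0.48446903 -0.02201331  0.006     ]]
```

Request:
{"name": "move_arm", "arguments": {"series": [{"x":0.008,"y":0.15,"z":0,"wx":0,"wy":0,"wz":0,"claw":1},{"x":0.008,"y":0.294,"z":0,"wx":0,"wy":0,"wz":0,"claw":1},{"x":0.008,"y":0.294,"z":0.1,"wx":0,"wy":0,"wz":0,"claw":1},{"x":0.008,"y":0.294,"z":0.27,"wx":0,"wy":0,"wz":0,"claw":1},{"x":0.008,"y":0.294,"z":0.42,"wx":0,"wy":0,"wz":0,"claw":1},{"x":0.008,"y":0.294,"z":0.42,"wx":0,"wy":0,"wz":0,"claw":1},{"x":0.008,"y":0.294,"z":0.42,"wx":0,"wy":0,"wz":0,"claw":-1},{"x":0.008,"y":0.294,"z":0.42,"wx":0,"wy":0,"wz":0,"claw":-1},{"x":0.008,"y":0.294,"z":0.42,"wx":0,"wy":0,"wz":0,"claw":-1},{"x":0.008,"y":0.294,"z":0.42,"wx":0,"wy":0,"wz":0,"claw":-1},{"x":0.008,"y":0.294,"z":0.42,"wx":0,"wy":0,"wz":0,"claw":-1}]}}

```text
time_s: 8.3
position: [0.4634, -0.312, 0.0501]
eef_rot: [1.0, -0.0, 0.002, 0.001]
contact_force: [1.4, 1.9, 6.1]
width: 0.0487
finger_force: 31.0
```

Request:
{"name": "move_arm", "arguments": {"series": [{"x":0,"y":0,"z":-0.15,"wx":0,"wy":0,"wz":0,"claw":-1},{"x":0.02,"y":-0.05,"z":-0.3,"wx":0,"wy":0,"wz":0,"claw":-1},{"x":0.04,"y":-0.25,"z":-0.3,"wx":0,"wy":0,"wz":0,"claw":-1},{"x":0.06,"y":-0.42,"z":-0.3,"wx":0,"wy":0,"wz":0,"claw":-1},{"x":0.075,"y":-0.55,"z":-0.3,"wx":0,"wy":0,"wz":0,"claw":-1},{"x":0.075,"y":-0.582,"z":-0.25,"wx":0,"wy":0,"wz":0,"claw":-1},{"x":0.075,"y":-0.582,"z":-0.15,"wx":0,"wy":0,"wz":0,"claw":-1},{"x":0.075,"y":-0.582,"z":-0.06,"wx":0,"wy":0,"wz":0,"claw":-1},{"x":0.075,"y":-0.582,"z":-0.06,"wx":0,"wy":0,"wz":0,"claw":-1},{"x":0.075,"y":-0.582,"z":-0.06,"wx":0,"wy":0,"wz":0,"claw":-1}]}}

```text
time_s: 9.55
position: [0.4812, -0.1664, 0.0635]
eef_rot: [1.0, -0.001, 0.0, 0.0]
contact_force: [0.4, -0.5, -0.9]
width: 0.0489
finger_force: 32.2
```

Request:
{"name": "move_arm", "arguments": {"series": [{"x":0,"y":0,"z":0.024,"wx":0,"wy":0,"wz":0,"claw":-1},{"x":0,"y":0,"z":0.024,"wx":0,"wy":0,"wz":0,"claw":-1},{"x":0,"y":0,"z":0.024,"wx":0,"wy":0,"wz":0,"claw":1},{"x":0,"y":0,"z":0.024,"wx":0,"wy":0,"wz":0,"claw":1},{"x":0,"y":0,"z":0.024,"wx":0,"wy":0,"wz":0,"claw":1},{"x":0,"y":0,"z":0.024,"wx":0,"wy":0,"wz":0,"claw":1},{"x":0,"y":0,"z":-0.15,"wx":0,"wy":0,"wz":0,"claw":1},{"x":0,"y":0,"z":-0.35,"wx":0,"wy":0,"wz":0,"claw":1},{"x":0.15,"y":0.2,"z":-0.4,"wx":0,"wy":0,"wz":0,"claw":1},{"x":0.25,"y":0.4,"z":-0.4,"wx":0,"wy":0,"wz":0,"claw":1},{"x":0.3,"y":0.6,"z":-0.35,"wx":0,"wy":0,"wz":0,"claw":1},{"x":0.3,"y":0.602,"z":-0.35,"wx":0,"wy":0,"wz":0,"claw":1}]}}

```text
time_s: 11.05
position: [0.5562, -0.3198, 0.1496]
eef_rot: [1.0, -0.002, 0.0, 0.001]
contact_force: [0.1, 1.0, 0.6]
width: 0.0857
finger_force: 0.0
```

```bash
python3 - <<'E'
from h import *
s=telemetry.get_state();print(s["position"])
c=get_calibration("wrist");I=snapshot("wrist");cv2.imwrite("pics/w4.png",I)
h=blob(I,(0,0,90),(180,60,255),(250,130,400,300));print("silver",cen(h),h.min(0),h.max(0),plane(c,[cen(h)],.016))
T=snapshot("top");cv2.imwrite("pics/top2.png",T)
h=blob(T,(0,150,95),(6,255,255),(345,195,395,250));print("redtop",h.min(0),h.max(0),plane(get_calibration("top"),[cen(h)],.068))
E
```

```text
[ 0.55624215 -0.31981921  0.14955431]
silver [328.37426901 175.68421053] [320 171] [336 180] [[ 0.57440129 -0.32790686  0.016     ]]Traceback (most recent call last):
  File "<stdin>", line 6, in <module>
  File "h.py", line 23, in blob
    return cv2.convexHull(max(cs,key=cv2.contourArea)).reshape(-1,2)
                          ~~~^^^^^^^^^^^^^^^^^^^^^^^^
ValueError: max() iterable argument is empty
```

View pics/w4.png

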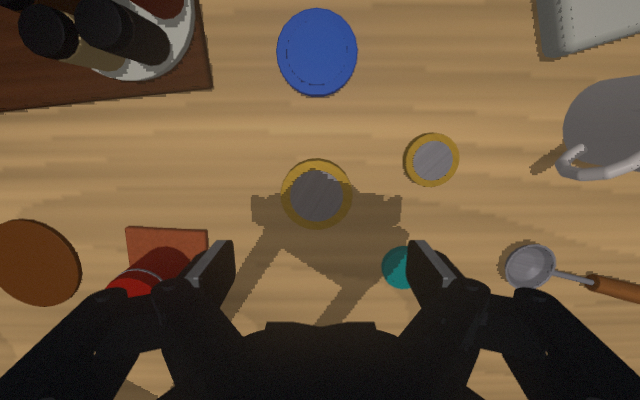

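The wrist view shows the brass lid's silver disc centred at (316,195), with the small lid at (432,160) and the turquoise lid at about (402,267).

```bash
python3 - <<'E'
from h import *
c=get_calibration("wrist");print(telemetry.get_state()["position"])
print(plane(c,[(316,195),(281,195),(352,195),(432,160),(403,160),(432,187)],.014))
E
```

```text
[ 0.55492466 -0.31607246  0.14976815]
[[ 0.55451168 -0.31262064  0.014     ]
 [ 0.55457292 -0.28064359  0.014     ]
 [ 0.5544497  -0.34548645  0.014     ]
 [ 0.58642624 -0.41561938  0.014     ]
 [ 0.5864301  -0.38981861  0.014     ]
 [ 0.56183852 -0.41804246  0.014     ]]
```

Request:
{"name": "move_arm", "arguments": {"series": [{"x":0.002,"y":-0.008,"z":0.2,"wx":0,"wy":0,"wz":0,"claw":1},{"x":0.002,"y":-0.008,"z":0.38,"wx":0,"wy":0,"wz":0,"claw":1},{"x":0.002,"y":-0.008,"z":0.48,"wx":0,"wy":0,"wz":0,"claw":1},{"x":0.002,"y":-0.008,"z":0.512,"wx":0,"wy":0,"wz":0,"claw":1},{"x":0.002,"y":-0.008,"z":0.512,"wx":0,"wy":0,"wz":0,"claw":1},{"x":0.002,"y":-0.008,"z":0.512,"wx":0,"wy":0,"wz":0,"claw":1},{"x":0.002,"y":-0.008,"z":0.512,"wx":0,"wy":0,"wz":0,"claw":-1},{"x":0.002,"y":-0.008,"z":0.512,"wx":0,"wy":0,"wz":0,"claw":-1},{"x":0.002,"y":-0.008,"z":0.512,"wx":0,"wy":0,"wz":0,"claw":-1},{"x":0.002,"y":-0.008,"z":0.512,"wx":0,"wy":0,"wz":0,"claw":-1}]}}

```text
time_s: 12.4
position: [0.5569, -0.3147, 0.024]
eef_rot: [1.0, -0.0, 0.001, 0.0]
contact_force: [-1.3, -0.1, 6.1]
width: 0.0638
finger_force: 32.0
```

Request:
{"name": "move_arm", "arguments": {"series": [{"x":0,"y":0,"z":-0.12,"wx":0,"wy":0,"wz":0,"claw":-1},{"x":0,"y":0,"z":-0.3,"wx":0,"wy":0,"wz":0,"claw":-1},{"x":0,"y":0,"z":-0.45,"wx":0,"wy":0,"wz":0,"claw":-1},{"x":-0.05,"y":-0.12,"z":-0.5,"wx":0,"wy":0,"wz":0,"claw":-1},{"x":-0.1,"y":-0.28,"z":-0.5,"wx":0,"wy":0,"wz":0,"claw":-1},{"x":-0.15,"y":-0.46,"z":-0.5,"wx":0,"wy":0,"wz":0,"claw":-1},{"x":-0.2,"y":-0.64,"z":-0.5,"wx":0,"wy":0,"wz":0,"claw":-1},{"x":-0.25,"y":-0.82,"z":-0.5,"wx":0,"wy":0,"wz":0,"claw":-1},{"x":-0.3,"y":-1,"z":-0.5,"wx":0,"wy":0,"wz":0,"claw":-1}]}}

```text
time_s: 13.52
position: [0.481, -0.0631, 0.1482]
eef_rot: [1.0, -0.001, 0.001, 0.0]
contact_force: [-0.3, 0.9, -0.6]
width: 0.0642
finger_force: 33.9
```

Request:
{"name": "move_arm", "arguments": {"series": [{"x":-0.03,"y":-0.15,"z":0,"wx":0,"wy":0,"wz":0,"claw":-1},{"x":-0.06,"y":-0.33,"z":0,"wx":0,"wy":0,"wz":0,"claw":-1},{"x":-0.1,"y":-0.5,"z":0,"wx":0,"wy":0,"wz":0,"claw":-1},{"x":-0.1,"y":-0.6,"z":0,"wx":0,"wy":0,"wz":0,"claw":-1},{"x":-0.1,"y":-0.6,"z":0,"wx":0,"wy":0,"wz":0,"claw":-1}]}}

```text
time_s: 14.15
position: [0.4564, 0.087, 0.1481]
eef_rot: [1.0, 0.001, 0.001, -0.0]
contact_force: [0.5, 0.6, 0.5]
width: 0.0643
finger_force: 33.9
```

```bash
python3 - <<'E'
from h import *
s=telemetry.get_state();print(s["time_s"],s["position"],s["width"])
I=snapshot("wrist");cv2.imwrite("pics/w5.png",I)
E
```

```text
14.15 [0.45641466 0.08704716 0.14811865] 0.06429926871504081
```

View pics/w5.png

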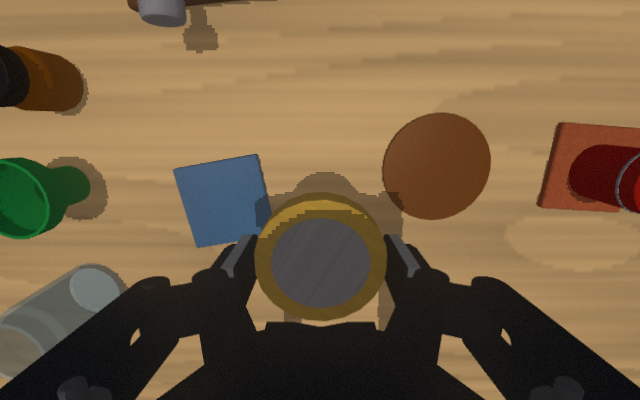

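The wrist view shows the lid held level, with its disc at (320,262). The blue tile's centre is at (227,200) and the cork mat's centre at (437,166).

```bash
python3 - <<'E'
from h import *
c=get_calibration("wrist");s=telemetry.get_state();print(s["position"])
print("tile",plane(c,[(227.5,200.5)],.008),"cork",plane(c,[(437,166)],.006),"lid",plane(c,[(320.5,262)],s["position"][2]-.008))
E
```

```text
[0.45660525 0.08607669 0.14804648]
tile [[0.44999725 0.1721554  0.008     ]] cork [[ 0.48236063 -0.02131302  0.006     ]] lid [[0.45671277 0.08528405 0.14004648]]
```

Request:
{"name": "move_arm", "arguments": {"series": [{"x":-0.02,"y":-0.18,"z":0,"wx":0,"wy":0,"wz":0,"claw":-1},{"x":-0.03,"y":-0.348,"z":0,"wx":0,"wy":0,"wz":0,"claw":-1},{"x":-0.03,"y":-0.348,"z":0.15,"wx":0,"wy":0,"wz":0,"claw":-1},{"x":-0.03,"y":-0.348,"z":0.3,"wx":0,"wy":0,"wz":0,"claw":-1},{"x":-0.03,"y":-0.348,"z":0.42,"wx":0,"wy":0,"wz":0,"claw":-1},{"x":-0.03,"y":-0.348,"z":0.455,"wx":0,"wy":0,"wz":0,"claw":-1},{"x":-0.03,"y":-0.348,"z":0.465,"wx":0,"wy":0,"wz":0,"claw":-1},{"x":-0.03,"y":-0.348,"z":0.465,"wx":0,"wy":0,"wz":0,"claw":-1},{"x":-0.03,"y":-0.348,"z":0.465,"wx":0,"wy":0,"wz":0,"claw":-1}]}}

```text
time_s: 15.32
position: [0.4501, 0.1725, 0.0322]
eef_rot: [1.0, -0.001, 0.001, -0.0]
contact_force: [-1.4, -0.2, 0.2]
width: 0.064
finger_force: 33.9
```

Request:
{"name": "move_arm", "arguments": {"series": [{"x":0,"y":0,"z":0.002,"wx":0,"wy":0,"wz":0,"claw":1},{"x":0,"y":0,"z":0.002,"wx":0,"wy":0,"wz":0,"claw":1},{"x":0,"y":0,"z":0.002,"wx":0,"wy":0,"wz":0,"claw":1},{"x":0,"y":0,"z":0.002,"wx":0,"wy":0,"wz":0,"claw":1},{"x":0,"y":0,"z":-0.2,"wx":0,"wy":0,"wz":0,"claw":1},{"x":0,"y":0,"z":-0.4,"wx":0,"wy":0,"wz":0,"claw":1},{"x":0,"y":0,"z":-0.6,"wx":0,"wy":0,"wz":0,"claw":1},{"x":-0.1,"y":-0.15,"z":-0.75,"wx":0,"wy":0,"wz":0,"claw":1},{"x":-0.25,"y":-0.35,"z":-0.75,"wx":0,"wy":0,"wz":0,"claw":1},{"x":-0.38,"y":-0.53,"z":-0.75,"wx":0,"wy":0,"wz":0,"claw":1},{"x":-0.4,"y":-0.596,"z":-0.7,"wx":0,"wy":0,"wz":0,"claw":1},{"x":-0.4,"y":-0.596,"z":-0.7,"wx":0,"wy":0,"wz":0,"claw":1}]}}

```text
time_s: 16.82
position: [0.3483, 0.322, 0.2053]
eef_rot: [1.0, 0.001, -0.001, 0.001]
contact_force: [0.4, 0.4, 0.2]
width: 0.0858
finger_force: 0.0
```

```bash
python3 - <<'E'
from h import *
s=telemetry.get_state();print(s["time_s"],s["position"],s["width"])
I=snapshot("wrist");cv2.imwrite("pics/w6.png",I)
E
```

```text
16.825 [0.34834909 0.32200706 0.20527874] 0.08575429278767337
```

View pics/w6.png

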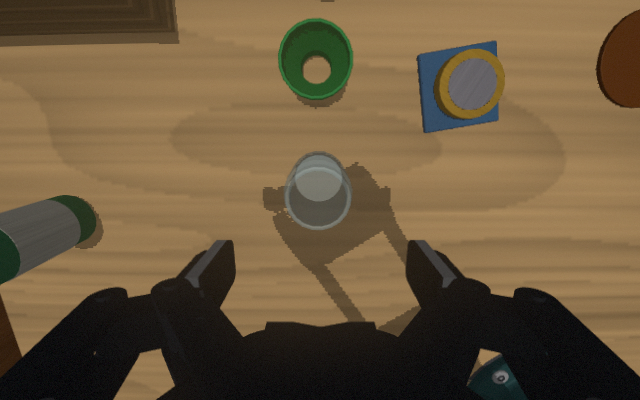

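The wrist view shows the jar's shoulder circle centred at (319,196) and its inner base at (319,177). The funnel rim is at (316,58). The lid's disc is at (473,84), resting on the blue tile.

```bash
python3 - <<'E'
from h import *
c=get_calibration("wrist");s=telemetry.get_state();print(s["position"])
print("jar",plane(c,[(319,196)],.08),plane(c,[(319,177)],.004),"fun",plane(c,[(316,58)],.06),"lid",plane(c,[(473,83.5)],.024),"tile",plane(c,[(417,54),(497,41),(425,132),(498,119)],.008).mean(0))
E
```

```text
[0.34901547 0.32137142 0.20562401]
jar [[0.35044814 0.32160449 0.08      ]] [[0.35218184 0.32182348 0.004     ]] fun [[0.46565994 0.32407356 0.06      ]] lid [[0.4500584  0.16999295 0.024     ]] tile [0.44767626 0.1757628  0.008     ]
```

Request:
{"name": "move_arm", "arguments": {"series": [{"x":0.008,"y":-0.002,"z":0.2,"wx":0,"wy":0,"wz":0,"claw":1},{"x":0.008,"y":-0.002,"z":0.35,"wx":0,"wy":0,"wz":0,"claw":1},{"x":0.008,"y":-0.002,"z":0.48,"wx":0,"wy":0,"wz":0,"claw":1},{"x":0.008,"y":-0.002,"z":0.58,"wx":0,"wy":0,"wz":0,"claw":1},{"x":0.008,"y":-0.002,"z":0.6,"wx":0,"wy":0,"wz":0,"claw":1},{"x":0.008,"y":-0.002,"z":0.6,"wx":0,"wy":0,"wz":0,"claw":1},{"x":0.008,"y":-0.002,"z":0.6,"wx":0,"wy":0,"wz":0,"claw":-1},{"x":0.008,"y":-0.002,"z":0.6,"wx":0,"wy":0,"wz":0,"claw":-1},{"x":0.008,"y":-0.002,"z":0.6,"wx":0,"wy":0,"wz":0,"claw":-1},{"x":0.008,"y":-0.002,"z":0.6,"wx":0,"wy":0,"wz":0,"claw":-1}]}}

```text
time_s: 18.12
position: [0.3521, 0.323, 0.0577]
eef_rot: [1.0, -0.0, 0.001, -0.001]
contact_force: [0.1, -1.2, 6.5]
width: 0.0616
finger_force: 31.0
```

Request:
{"name": "move_arm", "arguments": {"series": [{"x":0,"y":0,"z":-0.12,"wx":0,"wy":0,"wz":0,"claw":-1},{"x":0,"y":0,"z":-0.28,"wx":0,"wy":0,"wz":0,"claw":-1},{"x":0.04,"y":0.08,"z":-0.38,"wx":0,"wy":0,"wz":0,"claw":-1},{"x":0.1,"y":0.2,"z":-0.4,"wx":0,"wy":0,"wz":0,"claw":-1},{"x":0.18,"y":0.36,"z":-0.4,"wx":0,"wy":0,"wz":0,"claw":-1},{"x":0.26,"y":0.52,"z":-0.4,"wx":0,"wy":0,"wz":0,"claw":-1},{"x":0.34,"y":0.68,"z":-0.4,"wx":0,"wy":0,"wz":0,"claw":-1},{"x":0.42,"y":0.84,"z":-0.4,"wx":0,"wy":0,"wz":0,"claw":-1},{"x":0.5,"y":1,"z":-0.4,"wx":0,"wy":0,"wz":0,"claw":-1},{"x":0.5,"y":1,"z":-0.4,"wx":0,"wy":0,"wz":0,"claw":-1},{"x":0.5,"y":1,"z":-0.4,"wx":0,"wy":0,"wz":0,"claw":-1}]}}

```text
time_s: 19.5
position: [0.4753, 0.0724, 0.1565]
eef_rot: [1.0, -0.001, -0.0, -0.0]
contact_force: [-0.6, 0.1, -1.4]
width: 0.0615
finger_force: 33.6
```

Request:
{"name": "move_arm", "arguments": {"series": [{"x":0.02,"y":0.15,"z":0,"wx":0,"wy":0,"wz":0,"claw":-1},{"x":0.027,"y":0.3,"z":0,"wx":0,"wy":0,"wz":0,"claw":-1},{"x":0.027,"y":0.374,"z":0.05,"wx":0,"wy":0,"wz":0,"claw":-1},{"x":0.027,"y":0.374,"z":0.18,"wx":0,"wy":0,"wz":0,"claw":-1},{"x":0.027,"y":0.374,"z":0.29,"wx":0,"wy":0,"wz":0,"claw":-1},{"x":0.027,"y":0.374,"z":0.345,"wx":0,"wy":0,"wz":0,"claw":-1},{"x":0.027,"y":0.374,"z":0.345,"wx":0,"wy":0,"wz":0,"claw":-1},{"x":0.027,"y":0.374,"z":0.345,"wx":0,"wy":0,"wz":0,"claw":-1}]}}

```text
time_s: 20.5
position: [0.4832, -0.0209, 0.0709]
eef_rot: [1.0, 0.0, 0.001, 0.0]
contact_force: [0.4, 0.3, -1.8]
width: 0.0615
finger_force: 33.7
```

Lower 7 mm, release, lift clear, and back off for a look.

Request:
{"name": "move_arm", "arguments": {"series": [{"x":-0.003,"y":0,"z":0.015,"wx":0,"wy":0,"wz":0,"claw":-1},{"x":-0.003,"y":0,"z":0.029,"wx":0,"wy":0,"wz":0,"claw":-1},{"x":-0.003,"y":0,"z":0.029,"wx":0,"wy":0,"wz":0,"claw":-1},{"x":-0.003,"y":0,"z":0.029,"wx":0,"wy":0,"wz":0,"claw":1},{"x":-0.003,"y":0,"z":0.029,"wx":0,"wy":0,"wz":0,"claw":1},{"x":-0.003,"y":0,"z":0.029,"wx":0,"wy":0,"wz":0,"claw":1},{"x":-0.003,"y":0,"z":0.029,"wx":0,"wy":0,"wz":0,"claw":1},{"x":-0.003,"y":0,"z":-0.15,"wx":0,"wy":0,"wz":0,"claw":1},{"x":-0.003,"y":0,"z":-0.35,"wx":0,"wy":0,"wz":0,"claw":1},{"x":-0.003,"y":0,"z":-0.55,"wx":0,"wy":0,"wz":0,"claw":1},{"x":-0.003,"y":0,"z":-0.6,"wx":0,"wy":0,"wz":0,"claw":1},{"x":-0.003,"y":0,"z":-0.6,"wx":0,"wy":0,"wz":0,"claw":1}]}}

```text
time_s: 22.0
position: [0.4822, -0.0213, 0.2205]
eef_rot: [1.0, -0.0, 0.001, 0.0]
contact_force: [-0.0, 0.0, -0.1]
width: 0.0854
finger_force: 0.0
```

```bash
python3 - <<'E'
from h import *
s=telemetry.get_state();print(s["time_s"],s["position"],s["width"])
I=snapshot("wrist");cv2.imwrite("pics/w7.png",I)
E
```

```text
22.0 [ 0.48215032 -0.02130329  0.22051078] 0.08542280510355567
```

View pics/w7.png

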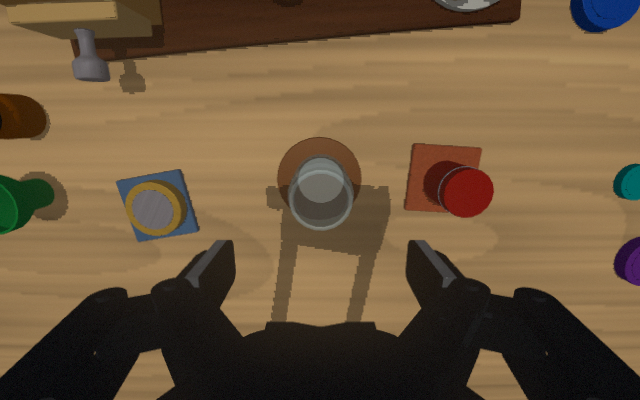

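The wrist view shows the jar upright on the cork mat, with its shoulder circle at (321,198) and base at (321,180). The lid is on the blue tile at (154,208) and the red tin's top is at (466,191).

```bash
python3 - <<'E'
from h import *
c=get_calibration("wrist");s=telemetry.get_state();print(s["position"])
print("jar",plane(c,[(321,198)],.083),plane(c,[(321,180)],.010),"red",plane(c,[(466,191)],.068),"terra",plane(c,[(413,143),(481,149),(405,210)],.008))
print("cork",plane(c,[(277,178),(361,178),(319,137)],.006))
print("lid",plane(c,[(153.5,208)],.024),"tile",plane(c,[(117,181),(182,170),(137,241),(199,229)],.008).mean(0))
E
```

```text
[ 0.48130834 -0.02117001  0.21935438]
jar [[ 0.47795614 -0.02246319  0.083     ]] [[ 0.47940311 -0.02261724  0.01      ]] red [[ 0.48068108 -0.16326444  0.068     ]] terra [[ 0.5216855  -0.12686227  0.008     ]
 [ 0.51510477 -0.20568263  0.008     ]
 [ 0.44204196 -0.12375536  0.008     ]]
cork [[ 0.48102587  0.02903629  0.006     ]
 [ 0.48090931 -0.06958092  0.006     ]
 [ 0.52821878 -0.02039064  0.006     ]]
lid [[0.44984739 0.17022652 0.024     ]] tile [0.44717062 0.1733757  0.008     ]
```

Request:
{"name": "move_arm", "arguments": {"series": [{"x":0,"y":-0.2,"z":0,"wx":0,"wy":0,"wz":0,"claw":1},{"x":-0.02,"y":-0.4,"z":0,"wx":0,"wy":0,"wz":0,"claw":1},{"x":-0.04,"y":-0.6,"z":0,"wx":0,"wy":0,"wz":0,"claw":1},{"x":-0.06,"y":-0.8,"z":0,"wx":0,"wy":0,"wz":0,"claw":1},{"x":-0.07,"y":-1,"z":0,"wx":0,"wy":0,"wz":0,"claw":1},{"x":-0.07,"y":-1,"z":0,"wx":0,"wy":0,"wz":0,"claw":1},{"x":-0.07,"y":-1,"z":0.1,"wx":0,"wy":0,"wz":0,"claw":1}]}}

```text
time_s: 22.92
position: [0.4648, 0.2288, 0.1944]
eef_rot: [1.0, 0.001, 0.0, 0.0]
contact_force: [0.3, -0.7, -0.8]
width: 0.0853
finger_force: 0.0
```

Request:
{"name": "move_arm", "arguments": {"series": [{"x":0,"y":-0.2,"z":0,"wx":0,"wy":0,"wz":0,"claw":1},{"x":0,"y":-0.376,"z":0.1,"wx":0,"wy":0,"wz":0,"claw":1},{"x":0,"y":-0.376,"z":0.1,"wx":0,"wy":0,"wz":0,"claw":1},{"x":0,"y":-0.376,"z":0.1,"wx":0,"wy":0,"wz":0,"claw":1}]}}

```text
time_s: 23.42
position: [0.4638, 0.3211, 0.1688]
eef_rot: [1.0, -0.0, -0.001, 0.001]
contact_force: [0.6, -0.2, -0.5]
width: 0.0852
finger_force: 0.0
```

```bash
python3 - <<'E'
from h import *
s=telemetry.get_state();print(s["time_s"],s["position"],s["width"])
c=get_calibration("wrist");I=snapshot("wrist");cv2.imwrite("pics/w8.png",I)
h=blob(I,(45,80,20),(85,255,255),(230,80,410,300));(x,y),wh,a=cv2.fitEllipse(h);print("hull",h.min(0),h.max(0),(x,y),wh,plane(c,[(x,y)],.06))
E
```

```text
23.425 [0.46382385 0.32114084 0.1687657 ] 0.08515597470587936
hull [276 163] [351 238] (313.7947998046875, 200.45118713378906) (75.7400131225586, 75.94570922851562) [[0.46585203 0.32555992 0.06      ]]
```

View pics/w8.png

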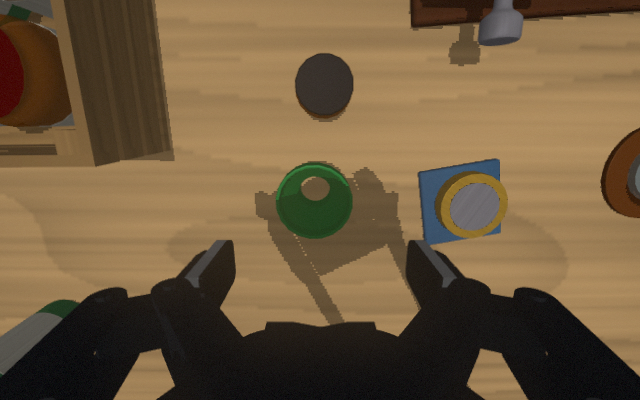

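The wrist view shows the funnel rim centred at (314,200), between the open fingers, with the honey jar's cap at (324,84) clear of them.

Request:
{"name": "move_arm", "arguments": {"series": [{"x":0.006,"y":-0.016,"z":0.15,"wx":0,"wy":0,"wz":0,"claw":1},{"x":0.006,"y":-0.016,"z":0.3,"wx":0,"wy":0,"wz":0,"claw":1},{"x":0.006,"y":-0.016,"z":0.42,"wx":0,"wy":0,"wz":0,"claw":1},{"x":0.006,"y":-0.016,"z":0.46,"wx":0,"wy":0,"wz":0,"claw":1},{"x":0.006,"y":-0.016,"z":0.46,"wx":0,"wy":0,"wz":0,"claw":1},{"x":0.006,"y":-0.016,"z":0.46,"wx":0,"wy":0,"wz":0,"claw":-1},{"x":0.006,"y":-0.016,"z":0.46,"wx":0,"wy":0,"wz":0,"claw":-1},{"x":0.006,"y":-0.016,"z":0.46,"wx":0,"wy":0,"wz":0,"claw":-1},{"x":0.006,"y":-0.016,"z":0.46,"wx":0,"wy":0,"wz":0,"claw":-1}], "newtons": 20}}

```text
time_s: 24.6
position: [0.4671, 0.3271, 0.0568]
eef_rot: [1.0, -0.0, 0.001, -0.001]
contact_force: [-0.6, -1.7, 7.3]
width: 0.0638
finger_force: 21.3
```

Request:
{"name": "move_arm", "arguments": {"series": [{"x":0,"y":0,"z":-0.15,"wx":0,"wy":0,"wz":0,"claw":-1},{"x":0,"y":0,"z":-0.35,"wx":0,"wy":0,"wz":0,"claw":-1},{"x":0,"y":0,"z":-0.5,"wx":0,"wy":0,"wz":0,"claw":-1},{"x":0,"y":0.12,"z":-0.6,"wx":0,"wy":0,"wz":0,"claw":-1},{"x":0.02,"y":0.28,"z":-0.6,"wx":0,"wy":0,"wz":0,"claw":-1},{"x":0.04,"y":0.46,"z":-0.6,"wx":0,"wy":0,"wz":0,"claw":-1},{"x":0.05,"y":0.64,"z":-0.6,"wx":0,"wy":0,"wz":0,"claw":-1},{"x":0.05,"y":0.82,"z":-0.6,"wx":0,"wy":0,"wz":0,"claw":-1},{"x":0.05,"y":1,"z":-0.6,"wx":0,"wy":0,"wz":0,"claw":-1},{"x":0.05,"y":1,"z":-0.6,"wx":0,"wy":0,"wz":0,"claw":-1}]}}

```text
time_s: 25.85
position: [0.4785, 0.0744, 0.2057]
eef_rot: [1.0, -0.002, 0.0, 0.0]
contact_force: [-0.5, 0.7, -0.2]
width: 0.0637
finger_force: 22.7
```

```bash
python3 - <<'E'
from h import *
s=telemetry.get_state();print(s["time_s"],s["position"],s["width"])
c=get_calibration("wrist");I=snapshot("wrist");cv2.imwrite("pics/w9.png",I)
h=blob(I,(45,80,20),(85,255,255),(230,150,410,330));(x,y),wh,a=cv2.fitEllipse(h);print("hull",h.min(0),h.max(0),(x,y),wh,plane(c,[(x,y)],s["position"][2]+.003))
E
```

```text
25.85 [0.47850394 0.07440555 0.20574135] 0.06371572403995993
hull [245 205] [391 329] (319.8965759277344, 270.81500244140625) (129.82061767578125, 142.48106384277344) [[0.48010514 0.07387015 0.20874135]]
```

View pics/w9.png

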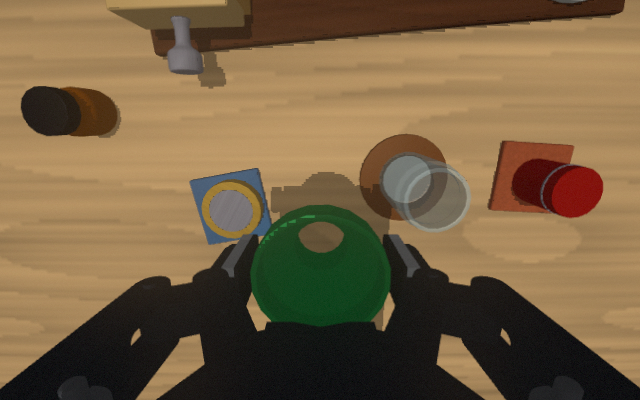

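The wrist view shows the funnel held level, with its rim at about (321,272). The jar's rim is at about (438,198) and its inner base at (407,180).

```bash
python3 - <<'E'
from h import *
c=get_calibration("wrist");s=telemetry.get_state();print(s["position"])
print("jar",plane(c,[(437.5,198)],.09),plane(c,[(407,180)],.010),"fun",plane(c,[(321,272)],s["position"][2]+.003))
E
```

```text
[0.47855883 0.07582159 0.20570579]
jar [[ 0.48077224 -0.02400319  0.09      ]] [[ 0.47957806 -0.02148377  0.01      ]] fun [[0.47957116 0.07479985 0.20870579]]
```

Request:
{"name": "move_arm", "arguments": {"series": [{"x":0.006,"y":0.15,"z":0,"wx":0,"wy":0,"wz":0,"claw":-1},{"x":0.006,"y":0.3,"z":0,"wx":0,"wy":0,"wz":0,"claw":-1},{"x":0.006,"y":0.388,"z":0,"wx":0,"wy":0,"wz":0,"claw":-1},{"x":0.006,"y":0.388,"z":0.1,"wx":0,"wy":0,"wz":0,"claw":-1},{"x":0.006,"y":0.388,"z":0.16,"wx":0,"wy":0,"wz":0,"claw":-1},{"x":0.006,"y":0.388,"z":0.16,"wx":0,"wy":0,"wz":0,"claw":-1},{"x":0.006,"y":0.388,"z":0.16,"wx":0,"wy":0,"wz":0,"claw":-1}]}}

```text
time_s: 26.78
position: [0.4804, -0.0196, 0.1657]
eef_rot: [1.0, 0.0, 0.0, -0.0]
contact_force: [0.1, -1.1, -0.6]
width: 0.0637
finger_force: 22.7
```

```bash
python3 - <<'E'
from h import *
s=telemetry.get_state();print(s["time_s"],s["position"],s["width"])
T=snapshot("top");S=snapshot("scene")
cv2.imwrite("pics/c10.png",cv2.resize(np.hstack([T[160:260,250:390],S[100:200,250:350]*0+S[120:220,255:355]]),None,fx=3.3,fy=3.3,interpolation=2))
E
```

```text
26.775 [ 0.48044904 -0.01956129  0.16571604] 0.06366112132857504
```

View pics/c10.png

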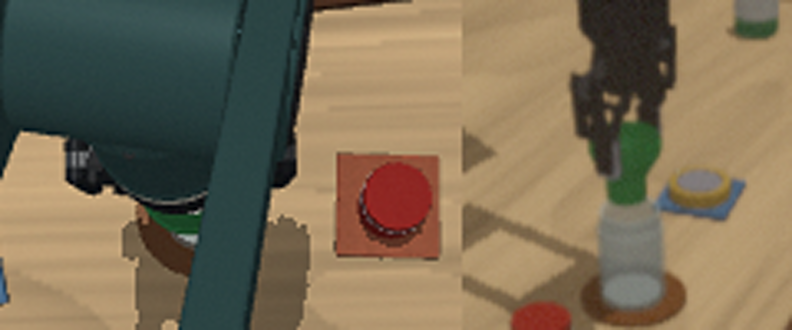

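The crop shows the spout squarely above the upright jar, and the red tin and lid sitting on their tiles. Lowering gently now.

Request:
{"name": "move_arm", "arguments": {"series": [{"x":0,"y":0.007,"z":0.03,"wx":0,"wy":0,"wz":0,"claw":-1},{"x":0,"y":0.007,"z":0.07,"wx":0,"wy":0,"wz":0,"claw":-1},{"x":0,"y":0.007,"z":0.11,"wx":0,"wy":0,"wz":0,"claw":-1},{"x":0,"y":0.007,"z":0.14,"wx":0,"wy":0,"wz":0,"claw":-1},{"x":0,"y":0.007,"z":0.15,"wx":0,"wy":0,"wz":0,"claw":-1},{"x":0,"y":0.007,"z":0.15,"wx":0,"wy":0,"wz":0,"claw":-1}]}}

```text
time_s: 27.62
position: [0.4801, -0.022, 0.1275]
eef_rot: [1.0, -0.0, 0.0, -0.0]
contact_force: [0.4, 0.5, -0.5]
width: 0.0642
finger_force: 22.7
```

No contact yet. 4 mm more.

Request:
{"name": "move_arm", "arguments": {"series": [{"x":0,"y":0,"z":0.01,"wx":0,"wy":0,"wz":0,"claw":-1},{"x":0,"y":0,"z":0.018,"wx":0,"wy":0,"wz":0,"claw":-1},{"x":0,"y":0,"z":0.018,"wx":0,"wy":0,"wz":0,"claw":-1},{"x":0,"y":0,"z":0.018,"wx":0,"wy":0,"wz":0,"claw":-1}]}}

```text
time_s: 28.12
position: [0.48, -0.022, 0.1232]
eef_rot: [1.0, -0.0, 0.0, -0.0]
contact_force: [-0.5, -0.2, 0.5]
width: 0.0638
finger_force: 22.8
```

Request:
{"name": "move_arm", "arguments": {"series": [{"x":0,"y":0,"z":0.004,"wx":0,"wy":0,"wz":0,"claw":-1},{"x":0,"y":0,"z":0.004,"wx":0,"wy":0,"wz":0,"claw":-1},{"x":0,"y":0,"z":0.004,"wx":0,"wy":0,"wz":0,"claw":1},{"x":0,"y":0,"z":0.004,"wx":0,"wy":0,"wz":0,"claw":1},{"x":0,"y":0,"z":0.004,"wx":0,"wy":0,"wz":0,"claw":1},{"x":0,"y":0,"z":0.004,"wx":0,"wy":0,"wz":0,"claw":1},{"x":0,"y":0,"z":-0.05,"wx":0,"wy":0,"wz":0,"claw":1},{"x":0,"y":0,"z":-0.15,"wx":0,"wy":0,"wz":0,"claw":1},{"x":0,"y":0,"z":-0.3,"wx":0,"wy":0,"wz":0,"claw":1},{"x":0,"y":0,"z":-0.45,"wx":0,"wy":0,"wz":0,"claw":1},{"x":0,"y":0,"z":-0.5,"wx":0,"wy":0,"wz":0,"claw":1},{"x":0,"y":0,"z":-0.5,"wx":0,"wy":0,"wz":0,"claw":1}]}}

```text
time_s: 29.62
position: [0.4803, -0.0221, 0.249]
eef_rot: [1.0, -0.0, 0.001, 0.0]
contact_force: [-0.1, 0.2, -0.8]
width: 0.0854
finger_force: 0.0
```

```bash
python3 - <<'E'
from h import *
s=telemetry.get_state();print(s["time_s"],s["position"],s["width"],s["contact_force"])
c=get_calibration("wrist");cs=get_calibration("scene");I=snapshot("wrist");S=snapshot("scene")
h=blob(I,(45,80,20),(85,255,255),(200,80,440,330));e=cv2.fitEllipse(h);print("w",h.min(0),h.max(0),e,plane(c,[e[0]],.126))
h2=blob(S,(45,80,20),(85,255,255),(270,130,350,220));print("s",h2.min(0),h2.max(0),cen(h2),"tri",tri(c,cen(h),cs,cen(h2)))
x0,y0=h2.min(0);x1,_=h2.max(0)
for p in((x0,h2[h2[:,0]==x0][:,1].mean()),(x1,h2[h2[:,0]==x1][:,1].mean())):print(p)
print("rim mid expect", (cv2.projectPoints(np.array([[.48,-.022,.126],[.48,-.022,.096]]),cv2.Rodrigues(np.array(cs["R"]))[0],np.array(cs["t"]),np.array(cs["camera_matrix"]),np.array(cs["distortion"]))[0].reshape(-1,2)))
E
```

```text
29.625 [ 0.48029289 -0.02208338  0.24903786] 0.0854104946076039 [-0.06481822  0.21923414 -0.8286323 ]
w [284 160] [355 231] ((319.42449951171875, 196.0067596435547), (71.49745178222656, 71.72461700439453), 17.20132064819336) [[ 0.48280527 -0.02206784  0.126     ]]
s [296 171] [316 186] [305.57521537 178.25977469] tri [ 0.48009116 -0.02178111  0.11325681]
(np.int32(296), np.float64(177.0))
(np.int32(316), np.float64(177.5))
rim mid expect [[305.13586992 174.41612498]
 [305.48962796 183.32473863]]
```

The funnel sits level: its rim is circular and centred at (0.481, -0.022), at seated height. Everything else was checked after it was placed, and the gripper is clear.

```bash
python3 -c "
from plant import r
print(r.sign_off())"
```

```text
the job is handed in; nothing more can be done
None
```

The job is handed in with all five items placed: the jar with its funnel on the cork mat, the lid on the blue left tile, the red tin on the terracotta right tile and the yellow tin at the board's centre. My camera checks put each well within tolerance, in about 30 s of robot time, but the hand-in returned no verdict.

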